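# Scrape the plate shards through the waste flap

## Robot

A 6-joint arm with a two-finger parallel gripper is mounted at the origin on the work surface; the furniture and walls round the work are solid. World frame = base frame: x ahead of the robot, y to its left, z up, the work surface at z = 0. Lengths are in mm, angles in rad, forces in N, time in s.
With the tool pointing down it reaches from about 275 to 750 mm from the base axis. Payload 10.2 kg.
Tool frame: the origin (TCP) lies at the very end of the fingers, on their centre line; the grasp point (between the pads) lies 19 mm behind it; z points along the fingers, y is the line along which they close (so a half turn about z gives the same grasp; the last joint's range is limited). The gripper opens to 85 mm and grips with 20 to 120 N. Pads are 22 mm wide; open, the fingers measure 114 mm over their backs; the gripper's body (76 mm by 85 mm) begins 54 mm behind the grasp point. The pads swing forward as they close: fully open they stand 13 mm farther back than shut.
Start: joints at [0.973, 0.313, 1.498, -0, 1.331, -0.223], TCP at [192.208, 488.556, 231.294] pointing down, gripper open.
Joint ranges: [-2.94, 2.94], [-0.97, 2.17], [0.19, 2.56], [-1.23, 4.37], [0.02, 3.11], [-2.88, 2.88]. Speed limits (rad/s): [2.39, 2.39, 3.01, 3.14, 3.14, 3.14].

## Interface

Orientations are given as a unit quaternion [w, x, y, z].
In Python, from rig import ctrl, optics gives the robot as it stands. The module is installed in compiled form; this text tells all that it offers.
- The arm moves only by the shell command python3 -m handwheel 'ROWS' [FORCE]. ROWS is JSON, a list that holds one entry, the list of rows, each a list of 5 numbers: the gripper command: -1 is fully open, 1 is shut, values between are in proportion, then the shift along the world's x, y, z in units of 50 mm (1.0 is 50 mm), then the turn about the world's z in units of 8 degrees (1.0 is 8 degrees). In form: [[[gripper, tx, ty, tz, twist], ...]]. A call has 1 to 10 rows; each row shifts and turns the commanded pose from where the row before left it; what a row does not reach is not made up. A row lasts 1/10 s, in which the tool goes at most 50 mm and 8.59 degrees, less where a joint would pass 70% of its speed; a pose out of reach is approached as far as the arm can. A call is refused whole if a number of a shift passes 1 or a number of a turn 1, either way. A call with a gripper value outside its range is refused whole. The fingers move at their own pace and stop on an object; FORCE is the grip in N (left out, the last holds). Time passes only in rows, so rows that do not move let the fingers close. It gives the time, the measured TCP pose, the force, the opening and the grip force at its end, in the units of the state.
- ctrl.sense(): the state, without advancing time (a new reading comes with each control period).
- optics.capture(name): name is "scene" or "side" or "wrist"; returns a dict with "img" (480x640x3 uint8, blue, green, red), "K" (3x3 intrinsics, pixels), "dist_coeffs" ([k1, k2, p1, p2, k3] as OpenCV has them; the pictures are not rectified), "R" (3x3) and "t" (3): a world point X has camera coordinates R X + t. Camera axes: x right, y down, z forward; pixel columns grow to the right and rows downward; lengths in mm; the calibration is good to about 2 mm. A picture is of the moment at which its call begins. There is no depth.
- ctrl.finish_job(): hands the job in; it is judged then, once.
The state is a dict: "time_s": time; "joints": joint angles; "dq": joint speeds; "tau": joint torques, N m; "eef_pos": TCP position; "ee_rot": TCP orientation; "force": force on the tool from outside, world axes, zero at the start; "wrist_torque": the same for the moment, N m; "grip_width": opening from 0.0 (shut) to 1.0 (fully open); "grip_force": force on a finger pad.
Only numpy, scipy, OpenCV 4.12 (cv2) and the standard library are available. Lean on these libraries where they do the work, as an engineer would, in place of code of your own. Each camera call takes 0.05 s, during which the arm holds its last target. There are 200 camera calls.

## Task

Take the scraper block from the glass slab and, with its blade, sweep the three broken plate pieces along the tray so that they push the sprung flap open and all fall into the waste bin behind it. Then stand the scraper block back on the glass slab. The shards are sharp: do not touch them or the flap with the gripper, and do not shift the cup or the dropper bottle.

Things in the scene. Friction and masses are not known exactly. Their poses are not given: they have to be found in the camera images.
- tray: fixed plywood clearing tray with waste bin, 176 mm (x) by 402 mm (y, -200 to +202); origin: centre of its underside. Sweep along its own +y. The dark steel deck, 90 mm above the origin, spans y -200 to +40 mm and is 156 mm wide between side rails that rise 25 mm above it; its -y end is open. The covered bin (y 40 to 192 mm, top 155 mm up) follows
- lip (a point): middle of the deck's far edge (tray y = +40 mm) at deck height, same axes as the tray: beyond it pieces drop 80 mm into the bin. A steel lintel that carries the flap starts 7 mm beyond the lip and 55 mm above the deck, so only what is lower than that may pass
- flap (a joint): top-hinged aluminium flap, 150 mm wide, 50 mm high, hanging 10 mm beyond the lip, its lower edge 3 mm above deck height; rad, 0 = hanging shut, grows as it swings into the bin (away from the deck), up to 1.4. A light spring shuts it again (under 2 N at its lower edge)
- piece1_mid (a point): broken flat piece of plate, light ceramic, an irregular pentagon 50 x 63 mm and 6 mm thick, lying flat on the tray's deck; the point is its centre, half-way up (3 mm)
- piece2_mid (a point): broken flat piece of plate, light ceramic, an irregular pentagon 50 x 63 mm and 6 mm thick, lying flat on the tray's deck; the point is its centre, half-way up (3 mm)
- piece3_mid (a point): broken flat piece of plate, light ceramic, an irregular pentagon 50 x 63 mm and 6 mm thick, lying flat on the tray's deck; the point is its centre, half-way up (3 mm)
- grip (a point): middle of the scraper block's upright wooden handle, 75 mm above the block's underside. The handle is 50 mm (own x) by 24 mm (own y) and reaches from 16 to 101 mm above the underside; own z is up while it stands, the blade lies towards own +y
- scraper_block: loose wooden scraper block, about 0.2 kg; origin on its underside, below the handle's axis; axes as the grip's. Blade: 140 mm wide along own x, 30 mm high, steel front face 53 mm from the handle's axis towards own +y, lower edge level with the underside. Foot: 64 mm (x) by 70 mm, 16 mm high, from 30 mm behind to 40 mm before the axis
- slab: fixed dark glass slab lying on the table, 321 mm (own x) by 215 mm (own y), 7 mm thick; origin: centre of its underside
- cup: small tea cup, 72 mm across, 56 mm high, standing on the near end of the slab, a loose bystander; origin at its underside
- jar: amber dropper bottle, 30 mm across, 97 mm high, a loose bystander; origin at its underside

How it is judged (in metres and radians):
On the way, in this order (a step that is already met when the one before it is completed fails the run):
1. the scraper block is set on the tray's deck, between the rails (x of scraper_block in the frame of tray between -0.03 and 0.03 m and y of scraper_block in the frame of tray between -0.3 and 0 m and z of scraper_block in the frame of tray between 0.08 and 0.096 m), for 0.1 s.
2. the pieces push the flap open (value of joint flap above 0.15 rad and contact force between any of piece1, piece2, piece3 and flap above 0.02 N).
3. all three pieces are in the bin (y of piece1_mid in the frame of tray between 0.04 and 0.2 m and z of each of piece1_mid, piece2_mid, piece3_mid in the frame of tray below 0.08 m and x of piece1_mid in the frame of tray between -0.08 and 0.08 m and y of piece2_mid in the frame of tray between 0.04 and 0.2 m and x of piece2_mid in the frame of tray between -0.08 and 0.08 m and y of piece3_mid in the frame of tray between 0.04 and 0.2 m and x of piece3_mid in the frame of tray between -0.08 and 0.08 m), for 0.2 s.
At the end, for the whole second after the job is handed in: All three pieces lie in the bin (centres beyond the lip, at least 10 mm below the deck), the flap hangs shut (under 0.12 rad), and the scraper block stands upright (within 0.1 rad), at rest on the glass slab, its handle axis within 150 mm (x) and 100 mm (y) of the slab's middle (all of step 3 and value of joint flap below 0.12 rad and x of scraper_block in the frame of slab between -0.15 and 0.15 m and y of scraper_block in the frame of slab between -0.1 and 0.1 m and z of scraper_block in the frame of slab between 0.003 and 0.011 m and angle between scraper_block's own z axis and vertical below 0.1 rad and linear speed of scraper_block below 0.02 m/s); the robot touches nothing.
It fails at once if the gripper touches a broken piece (contact force between any of the fingers, the arm and piece1 above 0.3 N or contact force between any of the fingers, the arm and piece2 above 0.3 N or contact force between any of the fingers, the arm and piece3 above 0.3 N).
It fails at once if the gripper touches the flap (contact force between any of the fingers, the arm and flap above 0.3 N).
It fails at once if the cup or the dropper bottle is shifted by more than 20 mm (distance of any of cup, jar from where it was at the start of the episode above 0.02 m).
It also fails if it takes over 54 s, if anything falls off the work surface, if the arm or the gripper's body presses on something with over 40 N, if the wrist force passes 120 N, or if a joint passes its speed limit or range.

## Working session

There is one attempt and no reset: what is moved stays moved. The work goes in short steps, Python scripts to look and compute and a shell command to move; the robot and the scene stay as the last step left them, time stands still between calls to the robot, and variables do not carry over. Pictures are saved under pics/ and viewed, at most 10 in all, crops included, and the job is handed in when it is done.

```bash
mkdir -p pics; cat > h.py <<'E'
import numpy as np, cv2, pickle
from rig import ctrl, optics
def cap(n,f):
    c=optics.capture(n); cv2.imwrite(f'pics/{f}.png',c['img']); pickle.dump(c,open(f'pics/{f}.pkl','wb')); return c
def load(f): return pickle.load(open(f'pics/{f}.pkl','rb'))
def ray(c,uv,z):
    K,D,R,t=[np.array(c[k],float) for k in('K','dist_coeffs','R','t')]
    p=cv2.undistortPoints(np.array(uv,float).reshape(-1,1,2),K,D).reshape(-1,2)
    o=-R.T@t.ravel(); d=np.c_[p,np.ones(len(p))]@R
    return o+d*((z-o[2])/d[:,2])[:,None]
def proj(c,X):
    K,D,R,t=[np.array(c[k],float) for k in('K','dist_coeffs','R','t')]
    return cv2.projectPoints(np.array(X,float).reshape(-1,1,3),cv2.Rodrigues(R)[0],t,K,D)[0].reshape(-1,2)
E
python3 - <<'E'
from h import *
for n in('scene','side','wrist'):
    c=cap(n,n+'0'); print(n,-np.array(c['R']).T@np.array(c['t']).ravel())
print(ctrl.sense())
E
```

```text
scene [ -62.03502111  522.79728752 1084.33175425]
side [  89.44322764 -950.17584471  648.64810032]
wrist [122.13291275 515.76633459 373.51054595]
{'time_s': 0.15, 'joints': array([ 9.72607517e-01,  3.13322539e-01,  1.49824276e+00, -3.50544354e-05,
        1.33102645e+00, -2.23371222e-01]), 'dq': array([-0.00061848, -0.00133353, -0.00136891,  0.00025868,  0.00012392,
        0.00117346]), 'tau': array([ 1.60103322e-03, -4.12370360e+01, -2.59795046e+01, -1.59229639e-04,
        3.23291795e-03,  6.15715385e-05]), 'eef_pos': array([192.09654838, 488.38360906, 230.87345793]), 'ee_rot': array([-1.83873481e-04,  1.86309567e-01,  9.82490965e-01, -4.64786585e-04]), 'force': array([-0.01053828, -0.35914226, -0.00711801]), 'wrist_torque': array([-0.03599393, -0.01854371,  0.02308951]), 'grip_force': 0.0, 'grip_width': 0.99623391950366}
```

View pics/scene0.png

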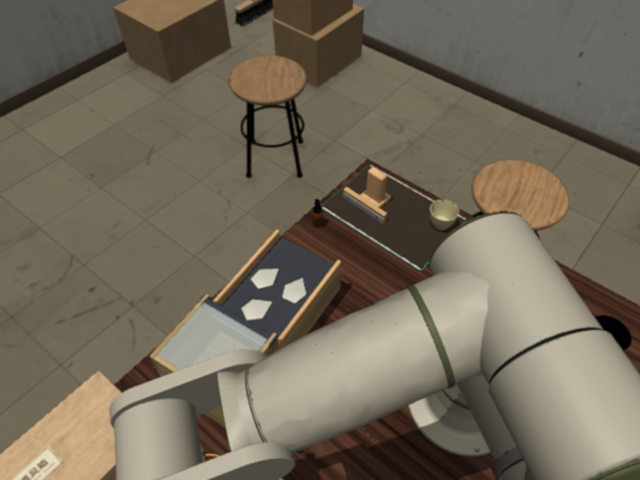

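View pics/side0.png

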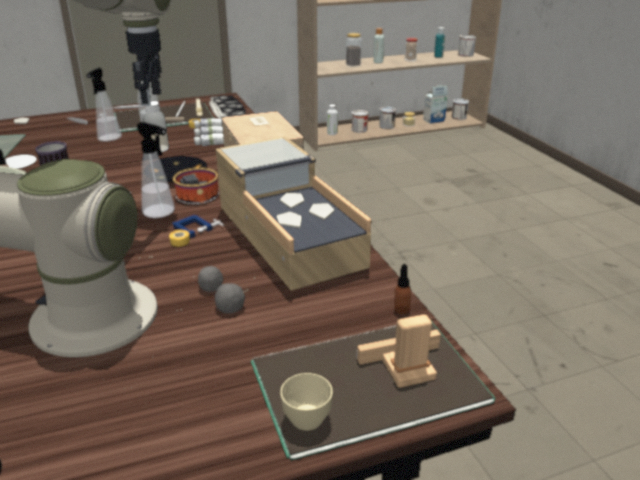

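The scene view shows the tray with its deck around (285,290), three pieces at (264,278), (293,291) and (257,309), the slab near (395,215), the scraper at (375,190), the cup at (443,214) and the bottle at (318,212). I'll zoom in for corner pixels.

```bash
python3 - <<'E'
from h import *
for n,(x,y,w,h) in {'scene':(150,150,320,240),'side':(210,130,290,330)}.items():
    i=load(n+'0')['img'][y:y+h,x:x+w]; s=2.5 if n=='scene' else 1.8
    cv2.imwrite(f'pics/{n}0c.png',cv2.resize(i,None,fx=s,fy=s,interpolation=cv2.INTER_CUBIC))
E
```

```text
(no output)
```

View pics/scene0c.png

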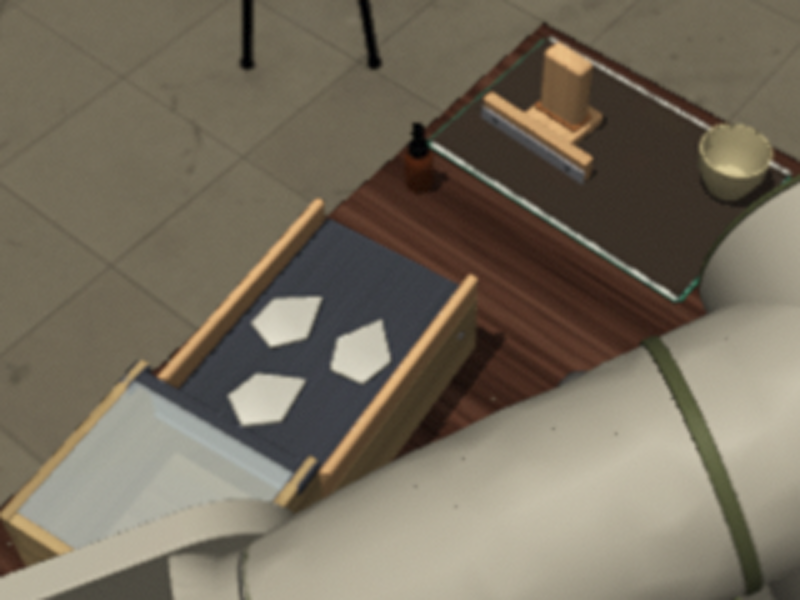

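View pics/side0c.png

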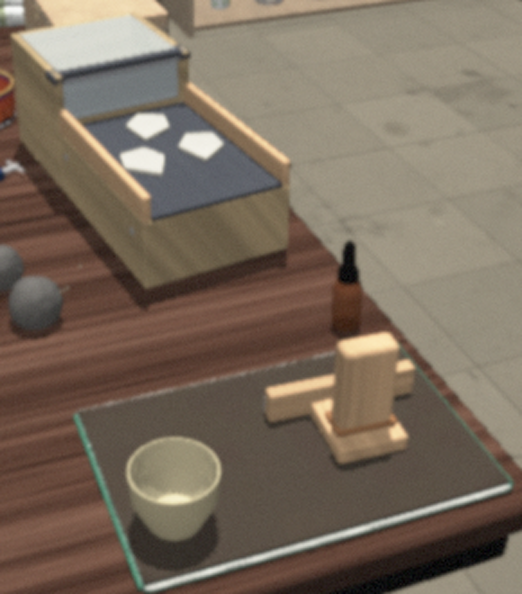

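```bash
python3 - <<'E'
from h import *
np.set_printoptions(precision=1,suppress=True)
S=load('scene0');D=load('side0')
def s(n,z,*p): print('scene',n,*ray(S,[(150+u/2.5,150+v/2.5) for u,v in p],z)[:,:2])
def d(n,z,*p): print('side',n,*ray(D,[(210+u/1.8,130+v/1.8) for u,v in p],z)[:,:2])
s('deck -y corners',90,(330,217),(457,290))
s('rail top outer ends',115,(325,202),(477,278))
d('rail top outer ends',115,(150,214),(289,178))
d('deck -y',90,(148,217),(283,185)); d('bottom',0,(148,290),(285,247))
s('lip rail ends(R inner far)',115,(322,470))
s('pieces',93,(286,320),(362,352),(266,398))
d('pieces',93,(148,124),(201,144),(143,160))
s('slab',7,(548,38),(430,145),(682,300),(795,175))
d('slab',7,(78,415),(145,587),(511,487),(405,350))
s('handle top c',108,(567,57)); d('handle top c',108,(366,346))
s('blade front top edge',37,(484,100),(590,170))
d('blade back top edge',37,(265,387),(412,362))
d('foot rear',23,(335,450),(405,430))
s('cup rim',63,(735,145)); d('cup rim',63,(174,470))
s('jar',97,(417,127)); d('jar',97,(348,247)); 
E
```

```text
scene deck -y corners [519.4 -31.6] [374.4 -41.6]
scene rail top outer ends [520.3 -28. ] [357.9 -48.9]
side rail top outer ends [356.  -84.1] [513.9 -64.9]
side deck -y [364.7 -48.5] [521.2 -35.5]
side bottom [362.2 -48.1] [533.7 -21.1]
scene lip rail ends(R inner far) [336.3 177.5]
scene pieces [469.3  81. ] [395.4  63.7] [427.6 149.5]
side pieces [430.  153.3] [470.7  81.5] [396.4  67.3]
scene slab [ 551.9 -429.9] [ 551.8 -218.3] [ 234.3 -218.3] [ 230.3 -428.4]
side slab [ 239.6 -223.7] [ 237.  -427.9] [ 551.6 -436.2] [ 561.1 -243. ]
scene handle top c [ 462.8 -330.5]
side handle top c [ 459.5 -338.2]
scene blade front top edge [ 531.2 -283.7] [ 387.  -275.1]
side blade back top edge [ 397.  -279.1] [ 536.2 -293.9]
side foot rear [ 426.6 -359.7] [ 493.8 -358.7]
scene cup rim [ 282.  -375.6]
side cup rim [ 279.5 -374.2]
scene jar [ 525.6 -166.6]
side jar [ 524.  -181.4]
```

Both cameras agree. The scraper is at about (458,-332) with yaw about -4.5°. The tray's -y end is at about (443,-38) with yaw 5–7°. The slab centre is at about (394,-325). I'll go above the tray for a close look.

```bash
python3 -m handwheel '[[[-1,0.45,-0.8,0.2,0.3],[-1,0.45,-0.8,0.2,0.3],[-1,0.45,-0.8,0.2,0.3],[-1,0.45,-0.8,0.2,0.3],[-1,0.45,-0.8,0.2,0.3],[-1,0.45,-0.8,0.2,0.3],[-1,0.45,-0.8,0.2,0.3],[-1,0.45,-0.8,0.2,0.3],[-1,0.45,-0.8,0.2,0.3],[-1,0,0,0,0]]]'; python3 - <<'E'
from h import *
c=cap('wrist','w1'); print(-np.array(c['R']).T@np.array(c['t']).ravel(), ctrl.sense()['eef_pos'])
E
```

```text
time_s: 1.15
eef_pos: [396.8, 124.8, 321.9]
ee_rot: [0.001, 0.001, 1.0, -0.0]
force: [-0.1, -0.2, -0.1]
grip_width: 1.0
grip_force: 0.0
[321.34045149 124.62761982 464.47754617] [395.60507394 126.7481966  321.32911585]
```

View pics/w1.png

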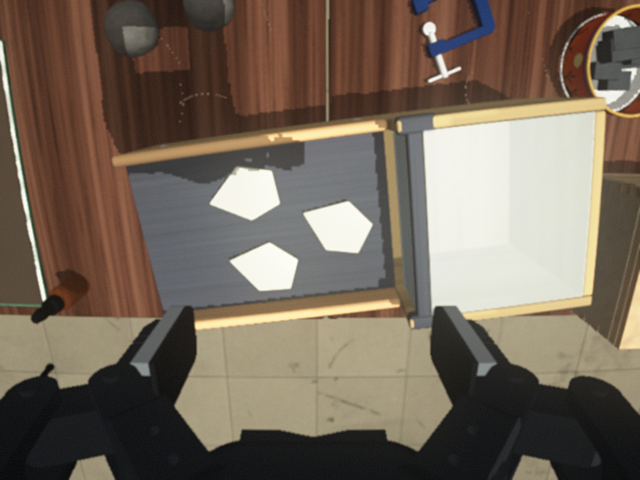

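```bash
python3 - <<'E'
from h import *
np.set_printoptions(precision=1,suppress=True)
W=load('w1')
def w(n,z,*p):
    q=ray(W,p,z)[:,:2]; d=q[-1]-q[0]; print(n,*q,'len %.1f yaw(y-dir) %.2f'%(np.hypot(*d),np.degrees(np.arctan2(-d[0],d[1]))))
w('left rail inner top',115,(116,165),(385,131))
w('left rail outer top',115,(113,156),(385,121))
w('right rail outer top',115,(197,328),(403,304))
w('right rail inner top',115,(192,318),(403,292))
w('right deck edge',90,(162,312),(394,288))
w('deck -y edge',90,(128,167),(162,312))
w('lip edge',90,(378,135),(394,288))
w('lintel near edge top',155,(397,123),(411,327))
w('bin far outer',155,(606,100),(591,303))
w('bin far top-outer R',155,(395,120),(606,100))
w('pieces',93,(246,194),(340,228),(266,267))
w('jar top',97,(46,316)); w('jar bottom',0,(70,290))
E
```

```text
left rail inner top [367.2 -47.5] [340.3 184.3] len 233.4 yaw(y-dir) 6.61
left rail outer top [359.4 -49.2] [332.1 183.9] len 234.7 yaw(y-dir) 6.66
right rail outer top [526.6   9.9] [500.7 209.4] len 201.1 yaw(y-dir) 7.40
right rail inner top [515.6   6.1] [488.1 208.5] len 204.3 yaw(y-dir) 7.74
right deck edge [522.8 -33.4] [495.5 205.1] len 240.0 yaw(y-dir) 6.52
deck -y edge [372.5 -48.5] [522.8 -33.4] len 151.1 yaw(y-dir) -84.25
lip edge [345.2 182.4] [495.5 205.1] len 152.0 yaw(y-dir) -81.41
lintel near edge top [332.3 186.1] [502.3 208.2] len 171.5 yaw(y-dir) -82.61
bin far outer [312.4 345.7] [481.9 367. ] len 170.8 yaw(y-dir) -82.83
bin far top-outer R [330.2 184.5] [312.4 345.7] len 162.1 yaw(y-dir) 6.27
pieces [398.3  61.6] [431.5 149.3] [471.2  77.5] len 74.6 yaw(y-dir) -77.68
jar top [ 525.8 -157.3] len 0.0 yaw(y-dir) -0.00
jar bottom [ 541.2 -189.8] len 0.0 yaw(y-dir) -0.00
```

```bash
python3 -m handwheel '[[[-1,0.1,-0.9,0,0],[-1,0.1,-0.9,0,0],[-1,0.1,-0.9,0,0],[-1,0.1,-0.9,0,0],[-1,0.1,-0.9,0,0],[-1,0.1,-0.9,0,-0.1],[-1,0.1,-0.9,0,-0.1],[-1,0.2,-0.9,0,-0.1],[-1,0.2,-0.9,0,-0.1],[-1,0.2,-0.9,0,-0.15]]]';  python3 -m handwheel '[[[-1,0,0,0,0],[-1,0,0,-0.3,0],[-1,0,0,-0.3,0],[-1,0,0,0,0]]]'; python3 - <<'E'
from h import *
c=cap('wrist','w2'); print(-np.array(c['R']).T@np.array(c['t']).ravel(), ctrl.sense()['eef_pos'])
E
```

```text
time_s: 2.2
eef_pos: [460.4, -321.9, 320.9]
ee_rot: [-0.0, 0.037, 0.999, 0.0]
force: [0.4, 0.6, 0.3]
grip_width: 0.998
grip_force: 0.0
time_s: 2.6
eef_pos: [459.8, -319.4, 289.4]
ee_rot: [-0.001, 0.037, 0.999, 0.002]
force: [-0.3, -0.2, 0.0]
grip_width: 1.001
grip_force: 0.0
[ 385.07753468 -314.82045872  432.28353333] [ 459.99856849 -319.88409991  290.86624539]
```

View pics/w2.png

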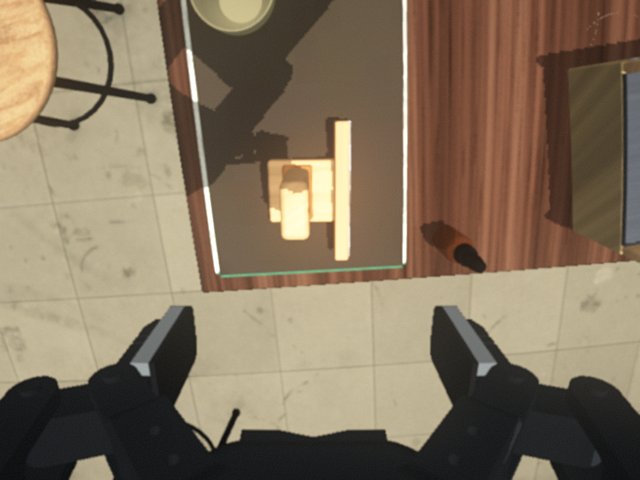

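```bash
python3 - <<'E'
from h import *
np.set_printoptions(precision=1,suppress=True)
W=load('w2')
def w(n,z,*p): print(n,*ray(W,p,z)[:,:2])
w('handle top',108,(281,191),(309,191),(309,239),(282,239))
w('blade front',37,(351,121),(350,260))
w('blade back',37,(335,120),(336,260))
w('foot rear',23,(268,160),(270,222))
w('slab',7,(217,274),(404,265),(404,0),(188,40))
w('jar top',97,(477,265)); w('cup',63,(232,15))
print(proj(W,[[460,-320,108],[460,-320,37]]))
E
```

```text
handle top [ 446.6 -344.5] [ 448.2 -321.9] [ 488.8 -325. ] [ 487.1 -347.5]
blade front [ 398.2 -279. ] [ 537.4 -286.7]
blade back [ 396.3 -294. ] [ 536.3 -301.1]
foot rear [ 430.4 -362.2] [ 494.4 -366.8]
slab [ 554.8 -435. ] [ 559.5 -224.2] [ 289.5 -219.9] [ 309.8 -430.2]
jar top [ 527.8 -177.6]
cup [ 303.5 -375.5]
[[312.5 205. ]
 [312.4 188.7]]
```

```bash
python3 -m handwheel '[[[-1,0.08,-0.3,0,0.1],[-1,0,0,-0.8,0],[-1,0,0,-0.8,0],[-1,0,0,-0.8,0],[-1,0,0,-0.8,0],[-1,0,0,-0.8,0],[-1,0,0,-0.4,0],[-1,0,0,-0.2,0],[-1,0,0,0,0]]]'
```

```text
time_s: 3.55
eef_pos: [464.0, -336.0, 61.3]
ee_rot: [-0.0, 0.03, 1.0, 0.0]
force: [0.1, 0.1, 0.8]
grip_width: 1.0
grip_force: 0.0
```

```bash
python3 -m handwheel '[[[1,0,0,0,0],[1,0,0,0,0],[1,0,0,0,0],[1,0,0,0,0],[1,0,0,0,0],[1,0,0,0,0],[1,0,0,0,0],[1,0,0,0,0]]]' 60;  python3 -m handwheel '[[[1,0,0,0.2,0],[1,0,0,0.4,0],[1,0,0,0.5,0],[1,0,0,0.5,0],[1,0,0,0.5,0],[1,0,0,0.5,0],[1,0,0,0.4,0],[1,0,0,0,0]]]'; python3 - <<'E'
from h import *
c=cap('wrist','w3');cap('side','s3')
E
```

```text
time_s: 4.35
eef_pos: [463.9, -336.4, 61.7]
ee_rot: [0.0, 0.03, 1.0, -0.0]
force: [-0.7, 3.9, 6.3]
grip_width: 0.274
grip_force: 62.4
time_s: 5.15
eef_pos: [464.3, -337.2, 214.0]
ee_rot: [0.002, 0.03, 1.0, -0.002]
force: [-0.7, 0.2, -3.5]
grip_width: 0.274
grip_force: 61.7
```

View pics/w3.png

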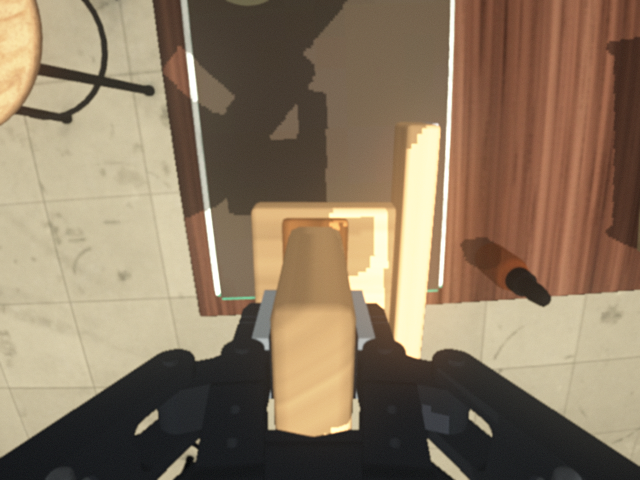

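```bash
python3 - <<'E'
from h import *
np.set_printoptions(precision=1,suppress=True)
W=load('w3'); z=214-54.7
print(ray(W,[(440,125),(425,357)],z+30)); print(ray(W,[(254,204),(393,204)],z+16)); print(ray(W,[(286,230),(345,230)],z+101))
E
```

```text
[[ 398.5 -282.9  189.3]
 [ 506.2 -286.5  189.3]]
[[ 429.6 -362.8  175.3]
 [ 433.4 -299.5  175.3]]
[[ 417.4 -341.4  260.3]
 [ 418.3 -326.9  260.3]]
```

```bash
python3 -m handwheel '[[[1,0,0.4,0,0.1],[1,-0.05,0.7,0,0.2],[1,-0.05,0.8,0,0.2],[1,-0.05,0.8,0,0.2],[1,-0.05,0.8,0,0.2],[1,-0.05,0.8,0,0.2],[1,-0.05,0.8,0,0.1],[1,-0.05,0.6,0,0.08],[1,-0.03,0.3,0,0],[1,0,0,0,0]]]'; python3 -m handwheel '[[[1,0,0,-0.4,0],[1,0,0,-0.4,0],[1,0,0,0,0]]]'; python3 - <<'E'
from h import *
c=cap('wrist','w4');cap('side','s4');i=load('s4')['img'][130:330,200:400]
cv2.imwrite('pics/w4c.png',np.hstack([cv2.resize(c['img'],(480,360)),cv2.resize(i,(320,320))[:320].copy() if 0 else cv2.resize(i,(320,360))]))
E
```

```text
time_s: 6.25
eef_pos: [443.8, -34.7, 210.1]
ee_rot: [-0.001, -0.06, 0.998, 0.001]
force: [0.1, -0.9, -2.8]
grip_width: 0.272
grip_force: 61.6
time_s: 6.55
eef_pos: [443.2, -36.7, 168.6]
ee_rot: [-0.003, -0.059, 0.998, 0.001]
force: [-0.3, 0.2, -2.1]
grip_width: 0.268
grip_force: 61.2
```

View pics/w4c.png

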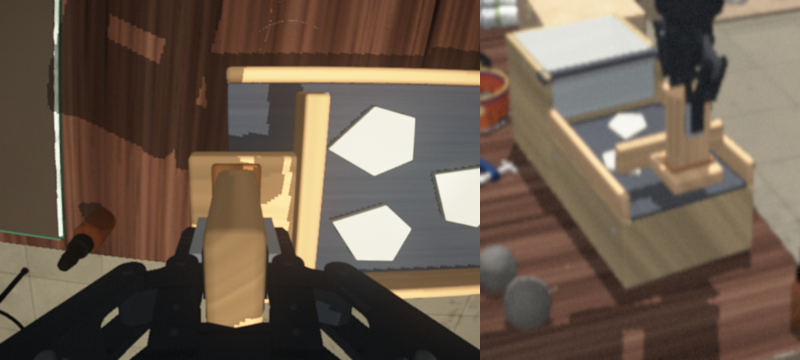

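```bash
python3 - <<'E'
from h import *
np.set_printoptions(precision=1,suppress=True)
W=load('w4'); s=4/3; L=np.array([417.5,196.8])
def T(q): d=q[:,:2]-L; return np.c_[d@[.993,.118],d@[-.118,.993]]
def w(n,z,*p): print(n,T(ray(W,np.array(p)*s,z)).tolist())
z=168.6-54.7
w('blade front top',z+30,(329,95),(319,269)); w('blade left end',z+30,(302,94))
w('rail inner top',115,(232,82),(478,84)); w('deck right edge',90,(370,269),(475,264)); w('deck -y edge',90,(228,85),(228,150))
w('piece rear pts',96,(330,148),(332,218)); 
w('pieces c',93,(378,141),(374,235)); print(T(np.array([[443.2,-36.7]])))
E
```

```text
blade front top [[-70.60994660113826, -184.70210437131922], [37.34389220977024, -181.4120723031455]]
blade left end [[-70.99590363593668, -199.3704415236218]]
rail inner top [[-77.16268422397009, -236.9935076311936], [-78.94734025662434, -76.20187042435802]]
deck right edge [[74.96775431152928, -119.43965373062444], [73.70625446368076, -21.48381948932781]]
deck -y edge [[-75.20703599231457, -239.96706789020865], [-28.761782723163062, -240.28960469143684]]
piece rear pts [[-31.55780853323501, -166.4014090017128], [23.794480813199698, -159.76061827749044]]
pieces c [[-36.326945368009184, -129.86631489876973], [40.70984458780485, -122.376487743857]]
[[  -2.  -234.9]]
```

```bash
python3 -m handwheel '[[[1,0,0,-0.2,0],[1,0,0,-0.2,0],[1,0,0,-0.04,0],[1,0,0,0,0]]]';python3 -m handwheel '[[[1,0,0,-0.03,0.04],[1,0,0,0,0],[1,0,0,0,0]]]'
```

```text
time_s: 7.05
eef_pos: [444.5, -36.4, 148.9]
ee_rot: [-0.0, -0.059, 0.998, 0.0]
force: [0.3, 0.0, -2.6]
grip_width: 0.272
grip_force: 61.4
time_s: 7.35
eef_pos: [444.8, -36.5, 148.0]
ee_rot: [0.0, -0.062, 0.998, -0.0]
force: [0.3, -0.3, -2.7]
grip_width: 0.272
grip_force: 61.4
```

```bash
python3 -m handwheel '[[[1,0,0,-0.03,0],[1,0,0,0,0]]]';python3 -m handwheel '[[[1,0,0,-0.03,0],[1,0,0,0,0]]]';python3 -m handwheel '[[[1,0,0,-0.02,0],[1,0,0,0,0]]]'
```

```text
time_s: 7.55
eef_pos: [444.6, -36.4, 146.2]
ee_rot: [-0.0, -0.062, 0.998, 0.0]
force: [-0.1, -0.3, -2.2]
grip_width: 0.271
grip_force: 61.4
time_s: 7.75
eef_pos: [444.8, -36.5, 144.8]
ee_rot: [0.0, -0.062, 0.998, -0.0]
force: [-0.4, 0.3, -3.0]
grip_width: 0.274
grip_force: 61.7
time_s: 7.95
eef_pos: [444.9, -36.4, 144.7]
ee_rot: [0.0, -0.062, 0.998, -0.0]
force: [-3.8, 0.6, 8.5]
grip_width: 0.273
grip_force: 63.1
```

```bash
python3 -m handwheel '[[[1,-0.012,0.1,0.01,0],[1,-0.025,0.2,0,0],[1,-0.025,0.2,0,0],[1,-0.025,0.2,0,0],[1,-0.025,0.2,0,0],[1,-0.025,0.2,0,0],[1,-0.025,0.2,0,0],[1,-0.025,0.2,0,0],[1,-0.025,0.2,0,0],[1,-0.025,0.2,0,0]]]';python3 -m handwheel '[[[1,-0.025,0.2,0,0],[1,-0.025,0.2,0,0],[1,-0.025,0.2,0,0],[1,-0.025,0.2,0,0],[1,0,0,0,0]]]'; python3 - <<'E'
from h import *
c=cap('wrist','w5');cap('side','s5');i=load('s5')['img'][130:330,200:400]
cv2.imwrite('pics/w5c.png',np.hstack([cv2.resize(c['img'],(480,360)),cv2.resize(i,(320,360))]))
E
```

```text
time_s: 8.95
eef_pos: [433.2, 58.9, 144.8]
ee_rot: [0.001, -0.062, 0.998, -0.001]
force: [1.0, -5.3, 6.2]
grip_width: 0.27
grip_force: 62.5
time_s: 9.45
eef_pos: [427.9, 99.9, 144.9]
ee_rot: [0.001, -0.063, 0.998, -0.0]
force: [-0.2, 0.3, 8.1]
grip_width: 0.274
grip_force: 62.7
```

View pics/w5c.png

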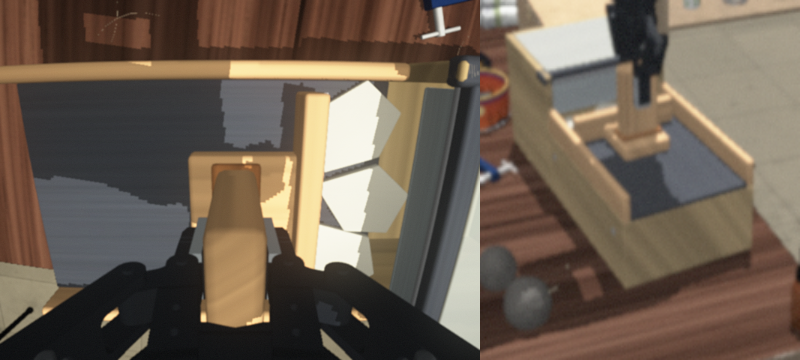

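The three pieces lie side by side ahead of the blade (at crop (365,115), (365,195) and (345,250)), the deck behind is clear, and the flap is next. I'll continue to the lip.

```bash
python3 -m handwheel '[[[1,-0.025,0.2,0,0],[1,-0.025,0.2,0,0],[1,-0.012,0.1,0,0]]]';python3 -m handwheel '[[[1,-0.025,0.2,0,0],[1,-0.025,0.2,0,0],[1,-0.012,0.1,0,0]]]'; python3 -m handwheel '[[[1,0,0,0,0],[1,0,0,0,0]]]'; python3 - <<'E'
from h import *
c=cap('wrist','w6');cap('side','s6');i=load('s6')['img'][130:330,200:400]
cv2.imwrite('pics/w6c.png',np.hstack([cv2.resize(c['img'],(480,360)),cv2.resize(i,(320,360))]))
E
```

```text
time_s: 9.85
eef_pos: [424.9, 124.0, 144.9]
ee_rot: [0.001, -0.063, 0.998, -0.001]
force: [0.9, -7.2, 6.5]
grip_width: 0.273
grip_force: 62.6
time_s: 10.15
eef_pos: [421.7, 149.2, 144.8]
ee_rot: [0.001, -0.063, 0.998, -0.001]
force: [0.6, -6.3, 6.7]
grip_width: 0.268
grip_force: 62.8
time_s: 10.35
eef_pos: [421.6, 149.4, 144.9]
ee_rot: [0.001, -0.062, 0.998, 0.0]
force: [-0.1, -0.9, 8.9]
grip_width: 0.273
grip_force: 62.7
```

View pics/w6c.png

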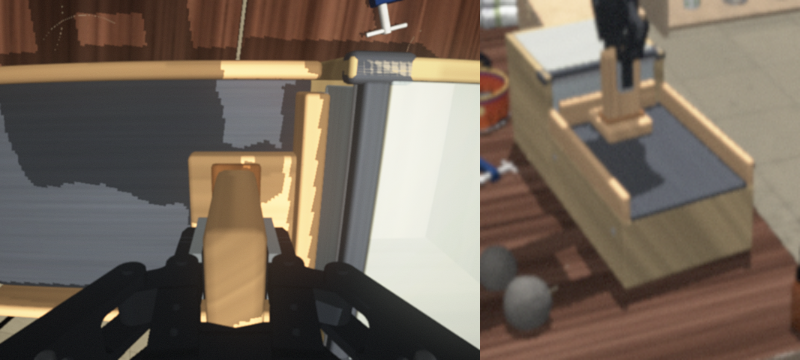

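```bash
python3 -m handwheel '[[[1,-0.012,0.1,0,0],[1,-0.012,0.1,0,0],[1,0,0,0,0],[1,0,0,0,0]]]';python3 -m handwheel '[[[1,0.025,-0.2,0,0],[1,0.05,-0.4,0,0],[1,0.05,-0.4,0,0],[1,0.05,-0.4,0,0],[1,0.05,-0.4,0.1,0],[1,0,0,0.2,0],[1,0,0,0.2,0],[1,0,0,0,0]]]'; python3 - <<'E'
from h import *
c=cap('wrist','w7');cap('side','s7');i=load('s7')['img'][130:330,200:400]
cv2.imwrite('pics/w7c.png',np.hstack([cv2.resize(c['img'],(480,360)),cv2.resize(i,(320,360))]))
E
```

```text
time_s: 10.85
eef_pos: [420.5, 159.1, 144.9]
ee_rot: [0.001, -0.062, 0.998, -0.0]
force: [0.9, -2.3, 7.0]
grip_width: 0.272
grip_force: 62.7
time_s: 11.65
eef_pos: [432.0, 69.5, 170.4]
ee_rot: [0.001, -0.062, 0.998, 0.0]
force: [-0.2, -0.1, -2.6]
grip_width: 0.273
grip_force: 61.7
```

View pics/w7c.png

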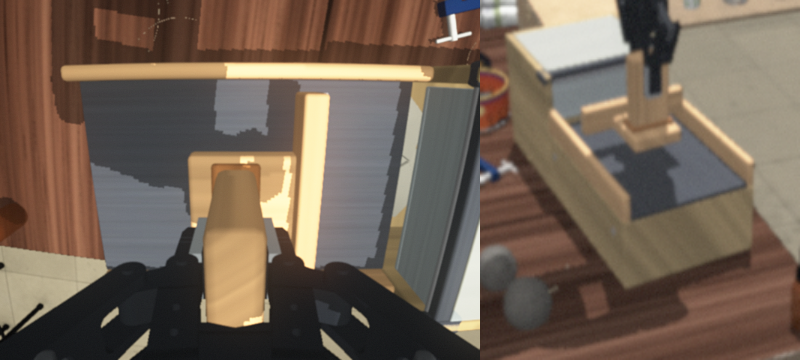

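I have reached the picture limit (this view was the eleventh, one over), so from here I check numerically. The last view shows the deck empty, with pale ceramic visible only through the slot at the lip, around crop (402,160).

```bash
python3 - <<'E'
from h import *
L=np.array([417.5,196.8])
def T(q): d=q[:,:2]-L; return np.c_[d@[.993,.118],d@[-.118,.993]].round(1)
W=load('w7'); i=W['img'].astype(int)
m=((i.min(2)>150)&(i.max(2)-i.min(2)<45)).astype(np.uint8)
m[:, :480]=0; m[:,580:]=0; m[:100]=0; m[370:]=0
n,l,s,c=cv2.connectedComponentsWithStats(m)
for k in range(1,n):
    if s[k][4]>15: print(s[k],'floor',T(ray(W,[c[k]],13)),'deck',T(ray(W,[c[k]],93)))
for v in (150,180,210,240,280): print(v,[tuple(i[v,u]) for u in range(524,572,6)])
e=T(ray(W,[(546,150),(524,330)],90)); print('deck edge',e.tolist())
# other view during push, camera nearer to the bin
D=load('s7'); L3=[[ *(L+np.array([-.118,.993])*10 +np.array([.993,.118])*x),z] for z in(93,140) for x in(-75,75)]
print(proj(D,L3)); a=load('side0')['img'].astype(int); b=D['img'].astype(int)
P=proj(D,L3)[[0,1,3,2]].astype(np.int32); mk=np.zeros(a.shape[:2],np.uint8); cv2.fillPoly(mk,[P],1)
d=np.abs(a-b).max(2); print('flap region mean diff',d[mk>0].mean(), (d[mk>0]>40).mean())
E
```

```text
[ 525  131   38  157 2239] floor [[-4.3 50.3]] deck [[-23.5   2.4]]
[535 210   7   8  32] floor [[-0.5 45.6]] deck [[-20.7  -1. ]]
150 [(np.int64(133), np.int64(129), np.int64(128)), (np.int64(114), np.int64(110), np.int64(110)), (np.int64(76), np.int64(76), np.int64(79)), (np.int64(76), np.int64(75), np.int64(77)), (np.int64(173), np.int64(192), np.int64(195)), (np.int64(170), np.int64(190), np.int64(193)), (np.int64(172), np.int64(191), np.int64(195)), (np.int64(121), np.int64(124), np.int64(120))]
180 [(np.int64(108), np.int64(104), np.int64(101)), (np.int64(76), np.int64(74), np.int64(74)), (np.int64(72), np.int64(72), np.int64(69)), (np.int64(170), np.int64(188), np.int64(192)), (np.int64(169), np.int64(187), np.int64(190)), (np.int64(171), np.int64(188), np.int64(192)), (np.int64(106), np.int64(107), np.int64(101)), (np.int64(98), np.int64(101), np.int64(97))]
210 [(np.int64(72), np.int64(69), np.int64(68)), (np.int64(75), np.int64(72), np.int64(71)), (np.int64(157), np.int64(173), np.int64(175)), (np.int64(154), np.int64(169), np.int64(172)), (np.int64(169), np.int64(187), np.
[... 402 characters left out ...]
p.int64(99), np.int64(92)), (np.int64(97), np.int64(100), np.int64(93)), (np.int64(95), np.int64(98), np.int64(93))]
280 [(np.int64(128), np.int64(140), np.int64(142)), (np.int64(156), np.int64(173), np.int64(175)), (np.int64(118), np.int64(157), np.int64(176)), (np.int64(106), np.int64(108), np.int64(105)), (np.int64(94), np.int64(97), np.int64(92)), (np.int64(97), np.int64(99), np.int64(94)), (np.int64(96), np.int64(95), np.int64(90)), (np.int64(93), np.int64(96), np.int64(90))]
deck edge [[-56.0, -0.2], [56.6, 5.7]]
[[247.09506906 196.83209858]
 [309.34555594 183.50158931]
 [245.66581229 176.82251389]
 [309.07106755 164.1223111 ]]
flap region mean diff 26.15105740181269 0.1782477341389728
```

```bash
python3 - <<'E'
from h import *
L=np.array([417.5,196.8])
def T(q): d=q[:,:2]-L; return np.c_[d@[.993,.118],d@[-.118,.993]].round(1)
W=load('w7'); print(T(ray(W,[(563,150),(557,180),(551,210),(546,240),(539,280)],93)).tolist()); w1=load('w1')
print(ctrl.sense()['eef_pos'],ctrl.sense()['time_s'])
E
python3 -m handwheel '[[[1,0,-0.4,0.4,0],[1,0,-0.6,0.4,0],[1,0.05,-0.8,0,-0.1],[1,0.05,-0.8,0,-0.2],[1,0.05,-0.8,0,-0.2],[1,0.05,-0.8,0,-0.2],[1,0.05,-0.8,0,-0.2],[1,0.05,-0.8,0,-0.2],[1,0.05,-0.8,0,-0.2],[1,0,-0.5,0,0]]]'
```

```text
[[-56.6, 7.9], [-39.9, 7.3], [-22.6, 6.7], [-4.6, 6.9], [20.7, 7.2]]
[431.42057732  69.37469938 169.22245026] 11.75
time_s: 12.75
eef_pos: [449.1, -288.3, 208.4]
ee_rot: [-0.0, 0.03, 1.0, 0.0]
force: [0.4, 0.7, -3.3]
grip_width: 0.274
grip_force: 61.7
```

```bash
python3 -m handwheel '[[[1,0.1,-0.5,0,0],[1,0.1,-0.4,0,0],[1,0,0,-0.6,0],[1,0,0,-0.7,0],[1,0,0,-0.7,0],[1,0,0,-0.5,0],[1,0,0,-0.2,0],[1,0,0,-0.1,0],[1,0,0,0,0]]]'
```

```text
time_s: 13.65
eef_pos: [459.5, -331.4, 69.6]
ee_rot: [0.0, 0.029, 1.0, -0.0]
force: [0.1, -0.2, -2.6]
grip_width: 0.272
grip_force: 61.8
```

```bash
python3 -m handwheel '[[[1,0,0,-0.08,0],[1,0,0,-0.04,0],[1,0,0,0,0]]]'; python3 -m handwheel '[[[1,0,0,-0.03,0],[1,0,0,0,0]]]'
```

```text
time_s: 13.95
eef_pos: [459.3, -331.5, 63.5]
ee_rot: [0.0, 0.029, 1.0, -0.0]
force: [-0.0, 0.4, -2.7]
grip_width: 0.27
grip_force: 61.8
time_s: 14.15
eef_pos: [459.2, -331.4, 61.8]
ee_rot: [0.0, 0.029, 1.0, -0.0]
force: [-0.1, 0.1, -3.2]
grip_width: 0.275
grip_force: 61.8
```

```bash
python3 -m handwheel '[[[1,0,0,-0.02,0],[1,0,0,0,0]]]'; python3 -m handwheel '[[[-1,0,0,0,0],[-1,0,0,0,0],[-1,0,0,0,0],[-1,0,0,0,0],[-1,0,0,0,0],[-1,0,0,0,0]]]'; python3 -m handwheel '[[[-1,0,0,0.2,0],[-1,0,0,0.5,0],[-1,0,0,0.8,0],[-1,0,0,0.8,0],[-1,0,0,0.8,0],[-1,0,0,0.8,0],[-1,0,0,0.6,0],[-1,0,0,0,0],[-1,0,0,0,0]]]'; python3 - <<'E'
from h import *
W=cap('wrist','w9'); D=cap('side','s9'); i=W['img']
np.set_printoptions(precision=1,suppress=True)
h=cv2.cvtColor(i,cv2.COLOR_BGR2HSV); m=cv2.inRange(h,(8,50,120),(30,220,255)); m[290:]=0; m[:,410:]=0;m[:,:200]=0
m[:60]=0
n,l,s,c=cv2.connectedComponentsWithStats(m); k=1+s[1:,4].argmax(); print(s[k])
a,b=proj(W,[[459.2,-331.4,108],[459.2,-331.4,7]]); print('expected handle top/base px',a,b)
E=np.array([459.2,-331.4]);yw=-np.radians(3.4);X=np.array([np.cos(yw),np.sin(yw)]);Y=np.array([-np.sin(yw),np.cos(yw)])
box=[[*(E+x*X+y*Y),z] for x,y,z in((-70,53,37),(70,53,37),(-32,-30,23),(32,-30,23),(25,12,108))]
p=proj(W,box); print('predicted',p.tolist(),'extents u',np.where((l==k).any(0))[0][[0,-1]],'v',np.where((l==k).any(1))[0][[0,-1]])
a=load('scene0')['img'].astype(int); q=cap('scene','c9')['img'].astype(int); d=np.abs(a-q).max(2)
print('cup diff',d[198:232,428:444].mean(),'jar diff',d[198:228,308:328].mean())
print('whites on deck scene',((q[255:330,235:315].min(2)>150)).sum(),((a[255:330,235:315].min(2)>150)).sum())
E
```

```text
time_s: 14.35
eef_pos: [459.3, -331.4, 61.7]
ee_rot: [0.0, 0.029, 1.0, -0.0]
force: [-3.3, 2.8, 5.9]
grip_width: 0.277
grip_force: 62.8
time_s: 14.95
eef_pos: [459.2, -331.5, 60.8]
ee_rot: [-0.0, 0.029, 1.0, -0.0]
force: [-0.2, 0.1, -0.5]
grip_width: 1.0
grip_force: 0.0
time_s: 15.85
eef_pos: [459.1, -331.3, 286.2]
ee_rot: [0.0, 0.029, 1.0, -0.0]
force: [-0.2, 0.5, -0.1]
grip_width: 0.995
grip_force: 0.0
[  259   114   151   157 16142]
expected handle top/base px [313.9 204.9] [313.8 182.8]
predicted [[371.0474988143931, 114.16704536483934], [365.4354970331039, 255.83269587134674], [283.4373715495832, 153.48342724933818], [284.6144704924435, 216.30069725890684], [328.39885557666474, 234.55842544509906]] extents u [259 409] v [114 270]
cup diff 19.545955882352942 jar diff 31.44
whites on deck scene 71 1155
```

```bash
python3 - <<'E'
from h import *
np.set_printoptions(precision=1,suppress=True)
D0=load('side0')['img'].astype(int);D9=load('s9')['img'].astype(int);q=load('c9')['img']
d=np.abs(D0-D9).max(2); print('side jar',d[265:315,390:415].mean(),'side cup',d[375:430,280:335].mean(),'scraper',d[315:385,355:440].mean())
print('white deck px',np.argwhere(q[255:330,235:315].min(2)>150).mean(0)+[255,235], np.ptp(np.argwhere(q[255:330,235:315].min(2)>150),axis=0))
# deck in side view: white pixels
print('side deck white',(D9[190:235,255:335].min(2)>170).sum(),(D0[190:235,255:335].min(2)>170).sum())
# scraper via template shift in side view
t=D0[318:384,380:432].astype(np.uint8); r=cv2.matchTemplate(D9[290:410,340:470].astype(np.uint8),t,cv2.TM_CCOEFF_NORMED); _,v,_,p=cv2.minMaxLoc(r); print('scraper shift',v,np.array(p)-[40,28])
for n,(y0,y1,x0,x1) in {'jar':(262,316,388,416),'cup':(372,434,276,338),'flap':(180,195,247,305)}.items():
    r=cv2.matchTemplate(D9[y0-15:y1+15,x0-15:x1+15].astype(np.uint8),D0[y0:y1,x0:x1].astype(np.uint8),cv2.TM_CCOEFF_NORMED); _,v,_,p=cv2.minMaxLoc(r); print(n,v,np.array(p)-15)
E
```

```text
side jar 9.2168 side cup 14.558347107438017 scraper 21.244033613445378
white deck px [326.5 239.7] [ 8 14]
side deck white 104 734
scraper shift 0.9647955894470215 [-4 -1]
jar 0.9820472002029419 [ 0 -1]
cup 0.8838620781898499 [0 1]
flap 0.4886329174041748 [0 1]
```

```bash
python3 - <<'E'
from h import *
a,b=load('side0')['img'],load('s9')['img']
for n,i in(('before',a),('after',b)):
    m=(i[190:235,255:335].min(2)>170).astype(np.uint8); k,l,s,c=cv2.connectedComponentsWithStats(m)
    print(n,[(s[j].tolist()) for j in range(1,k) if s[j][4]>5])
print(b[195:232:6,262:330:8].min(2)); print('flap before/after',a[186,247:309:6].tolist(),b[186,247:309:6].tolist())
E
```

```text
before [[26, 3, 23, 14, 217], [55, 13, 24, 15, 238], [22, 22, 24, 14, 262]]
after [[0, 11, 33, 34, 100]]
[[ 82  75  83  97 101  98 101 104  84]
 [103 104 106 104 100 100 102 105 100]
 [159 108 104 107 104 101 102 105 103]
 [116 123 107 103 105 105 102 100 102]
 [ 89 173 110 106 104 102 109 100 101]
 [ 88  90 181 109 105 100 102 105 100]
 [ 82  89  96 142 103 104 100 101 104]]
flap before/after [[119, 116, 112], [126, 122, 116], [123, 122, 117], [124, 122, 117], [121, 119, 115], [125, 122, 117], [126, 124, 119], [124, 123, 118], [107, 113, 117], [84, 103, 116], [77, 96, 105]] [[131, 130, 125], [131, 130, 122], [131, 129, 124], [132, 132, 125], [130, 130, 124], [134, 131, 126], [134, 133, 128], [134, 134, 129], [115, 122, 125], [93, 114, 127], [84, 106, 115]]
```

The deck is clear (the remaining bright line is a lit rail), the flap looks shut and the scraper stands on the slab. I'm handing in.

```bash
python3 -c "
from rig import ctrl
print(ctrl.finish_job())"
```

```text
the job is handed in; nothing more can be done
None
```

I handed the job in at about 16 s with all three pieces swept into the bin, the flap shut, the scraper block back on the slab and the cup and bottle unmoved, as far as the camera checks show; the hand-in gave no verdict, and I viewed 11 pictures, one over the limit of 10.

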